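# Lock an air regulator's setting and fit its tamper cap

## Robot

A 6-joint arm with a two-finger parallel gripper is mounted at the origin on a cart in front of the work surface, level with it; the furniture and walls round the work are solid. World frame = base frame: x ahead of the robot, y to its left, z up, the work surface at z = 0. Lengths are in mm, angles in degrees, forces in N, time in s.
With the tool pointing down it reaches from about 300 to 850 mm from the base axis. Payload 4.2 kg.
Tool frame: the origin (TCP) lies on the centre line of the jaws, within the pads' length; the fingertips stand 14 mm ahead of it and the grasp point (between the pads) lies 5 mm behind it; x points along the fingers, y is the direction in which the jaws open and shut, and the axes are right-handed (so a half turn about x gives the same grasp; the last joint's range is limited). The gripper opens to 91 mm and grips with 3 to 60 N. Pads are 32 mm wide; open, the fingers measure 118 mm over their backs; the gripper's body (76 mm by 178 mm) begins 60 mm behind the grasp point.
Start: joints at [75.688, 18.312, 89.639, -0, 72.044, -1.146], TCP at [130.976, 559.899, 227.976] pointing down, gripper open.
Joint ranges: [-177.97, 177.97], [-48.28, 115.42], [12.27, 149.76], [-77.06, 257.06], [2.81, 150.46], [-146.56, 146.56]. Speed limits (degrees/s): [147.25, 147.25, 180, 180, 180, 180].

## Interface

Orientations are given as [roll, pitch, yaw] about the fixed x, y, z axes, in that order (R = Rz(yaw) Ry(pitch) Rx(roll)).
In Python, from workcell import readout, optics, env gives the robot as it stands.
- The arm moves only by the shell command python3 -m creep 'ROWS' [OPENING] [FORCE]. ROWS is JSON, a list of rows, each an object with "translation": the shift along the world's x, y, z in cm, a list of three; "delta_rot": the turn, a rotation vector about the world's x, y, z in rad, a list of three. In form: [{"translation": [dx, dy, dz], "delta_rot": [rx, ry, rz]}, ...]. A call has 1 to 5 rows; each row shifts and turns the commanded pose from where the row before left it; what a row does not reach is not made up. A row lasts 1/12 s, in which the tool goes at most 41.7 mm and 7.16 degrees, less where a joint would pass 70% of its speed; a pose out of reach is approached as far as the arm can. A call with a gripper value outside its range is refused whole. OPENING is the gripper's target within -1 to 1 (fully open at 1, half-way at 0, shut at -1), set as the call begins (- or left out, the last holds). The fingers move at their own pace and stop on an object; FORCE is the grip in N (left out, the last holds). Time passes only in rows, so rows that do not move let the fingers close. It gives the time, the measured TCP pose, the force and the opening at its end, in the units of the state.
- readout.state(): the state, without advancing time (a new reading comes with each control period).
- optics.grab_frame(name): name is "scene" or "top" or "wrist"; returns (picture, depth): 420x560x3 uint8, red, green, blue; 420x560 float32, mm along the optical axis (not along the pixel's ray), 0 where there is no reading.
- optics.camera_params(name): a dict with "mtx" (3x3 intrinsics, pixels), "R" (3x3) and "t" (3): a world point X has camera coordinates R X + t. Camera axes: x right, y down, z forward; pixel columns grow to the right and rows downward; lengths in mm; the calibration is good to about 2 mm. The wrist camera is an equidistant fisheye: a pixel r from the principal point sees the ray r / f radians off the axis. A picture is of the moment at which its call begins: read the wrist's pose just before it. camera_params takes no time and is no camera call; for the wrist camera it gives the pose at the moment of the call.
- env.job_done(): hands the job in, once; it reports no verdict.
The state is a dict: "time_s": time; "qpos": joint angles; "qvel": joint speeds; "effort": joint torques, N m; "ee_pos": TCP position; "ee_rot": TCP orientation; "force": force on the tool from outside, world axes, zero at the start; "torque": the same for the moment, N m; "gripper_width": finger opening in mm.
Only numpy, scipy, OpenCV 4.12 (cv2) and the standard library are available. Lean on these libraries where they do the work, as an engineer would, in place of code of your own. Each camera call takes 0.05 s, during which the arm holds its last target.

## Task

The pressure knob on top of the little air regulator is already set, so lock that setting: turn only the wide lock ring under the knob clockwise, leaving the knob exactly as it is, until the ring has bitten on its washer and is about twice as hard to turn as it was while running free; three times would crush the washer. Let go, then put the grey tamper cap over knob and ring so that it stands upright and fully down on the round collar, and leave the jar, the tape and the whetstone where they are.

Things in the scene. Friction and masses are not known exactly. Their poses are not given: they have to be found in the camera images.
- regulator: Air regulator, fixed to the bench: dark steel foot 110 x 100 x 8 mm, cast block with a pressure gauge on its -x side and a brass fitting on each y side, round collar above it, then washer, clamp sleeve, lock ring and knob on one upright axis. Origin at the centre of the foot's underside, z up along that axis. Total height 126 mm.
- collar (a point): Centre of the flat top of the collar (round, 76 mm in diameter), 70 mm above the bench on the axis. The cap's mouth finally stands on it. Between collar and lock ring there are 23 mm of free height all round, outside a 22.5 mm radius.
- washer: Washer on the 10 mm high boss above the collar, 45 mm in diameter, with a black rubber face; origin 80 mm above the bench on the axis. The rubber is worn by an unknown amount, so its face stands anywhere from 1.8 to 5.8 mm above that origin and where the sleeve meets it must be felt.
- clamp_sleeve: Steel sleeve, 37 mm in diameter, under and inside the lock ring; it does not turn but is driven down by the ring, 5 mm per rad, until its lower face presses on the washer: 0.005 N m of ring torque per N. Tightened beyond 36 N it creeps back to that when the ring is let go. Origin at the centre of its lower face.
- lock_ring: Knurled steel lock ring, the outer and wider of the two concentric parts: 54 mm in diameter, 14 mm high, its underside 93.5 mm above the bench (origin there, on the axis; this frame does not turn). It turns in place and does not move up or down.
- ring_center (a point): Centre of the lock ring, 7 mm above its underside, on the axis: the height at which to grip it. While a gripper holds the ring at rest after a turn, the drag may act either way round, so compare a torque reading only with readings taken the same way while the ring ran free.
- ring_turn (a joint): Turn of the lock ring, rad, growing clockwise seen from above. Free drag 0.18 N m, constant. The sleeve meets the washer after about 0.9 to 2.3 rad; from there the torque rises by some 0.7 N m per rad. A rise of 0.10 to 0.25 N m over the free-running value is well tightened; 0.35 crushes the washer. It stays where it is left.
- knob (a joint): Pressure knob: black plastic, 36 mm in diameter, 18 mm high, on the same axis, just above the lock ring (its top 126 mm above the bench). Angle in rad, clockwise seen from above. It turns at a touch (0.01 N m) and must not be turned, by more than about 8 degrees at the outside.
- knob_mark (a point): Point on the rim of the knob's top, beside its white pointer line, 16.5 mm from the axis.
- tamper_cap: Grey plastic tamper cap, a plain round hood closed at the top and open below, standing mouth down on the bench: 66 mm outside diameter, 60 mm bore, 62 mm high, 4 mm thick top (58 mm deep inside), about 60 g. Origin at the centre of its mouth.
- cap_center (a point): Centre of the tamper cap, half-way up (31 mm above its mouth); grip it by its sides here. Seated on the collar it is 31 mm above point collar.
- jar_gold_mid (a point): Bystander: small jar with a gold-brown lid, 42 mm in diameter, 46 mm high; point half-way up.
- tape_masking_mid (a point): Bystander: roll of yellow masking tape lying flat, 76 mm in diameter, 18 mm high; point half-way up.
- whetstone_mid (a point): Bystander: grey-brown whetstone lying flat, 40 x 120 x 22 mm; point half-way up.
Mind the look-alikes: they are no part of the job. What is meant by the tamper_cap is not red or turquoise, and is the larger of those in its own colour.

How it is judged (in metres and radians):
On the way:
1. the lock ring is tight on its washer and has been let go of (contact force between clamp_sleeve and washer between 15 and 70 N and contact force between the fingers and lock_ring below 0.2 N), for 0.3 s.
At the end, for the whole second after the job is handed in: Sleeve still clamps the washer with 15 N or more (felt as 0.08 N m above free drag), knob mark within 2.5 mm of its start, cap released and at rest over knob and ring: mouth on the collar within 3 mm, axis within 5.5 mm of the regulator's, upright within 3 degrees (contact force between clamp_sleeve and washer above 15 N and horizontal distance between cap_center and collar below 0.0055 m and z of cap_center in the frame of collar between 0.028 and 0.034 m and angle between cap_center's own z axis and vertical below 0.06 rad and distance of knob_mark from where it was at the start of the episode below 0.0025 m and linear speed of tamper_cap below 0.01 m/s and contact force between the fingers and tamper_cap below 0.2 N); the robot touches nothing.
It fails at once if the washer is crushed by overtightening (more than 70 N on it, three times the free drag) (contact force between clamp_sleeve and washer above 70 N).
It fails at once if the pressure knob is turned by more than about 8 degrees (distance of knob_mark from where it was at the start of the episode above 0.0025 m).
It fails at once if a bystander is moved by more than 20 mm (distance of any of jar_gold_mid, tape_masking_mid, whetstone_mid from where it was at the start of the episode above 0.02 m).
It also fails if it takes over 61 s, if anything falls off the work surface, if the arm or the gripper's body presses on something with over 40 N, if the wrist force passes 120 N, or if a joint passes its speed limit or range.

## Working session

There is one attempt and no reset: what is moved stays moved. The work goes in short steps, Python scripts to look and compute and a shell command to move; the robot and the scene stay as the last step left them, time stands still between calls to the robot, and variables do not carry over. Pictures are saved under pics/ and viewed, and the job is handed in when it is done.

```bash
ls; mkdir -p pics
python3 - <<'E'
from workcell import readout, optics
import cv2,numpy as np
print(readout.state())
for n in ("scene","top"):
    p,d=optics.grab_frame(n); cv2.imwrite(f"pics/{n}0.png",p[:,:,::-1]); np.savez(f"pics/{n}0.npz",p=p,d=d)
    c=optics.camera_params(n); print(n,c)
E
```

```text
pics
{'time_s': 0.0, 'qpos': array([ 7.56873839e+01,  1.83518219e+01,  8.97053240e+01, -2.01632519e-03,
        7.20426369e+01, -1.14679608e+00]), 'qvel': array([ 0.01138392,  0.01110561,  0.02402576, -0.10055663,  0.11734337,
       -0.00390802]), 'effort': array([-3.45642020e-04, -4.12478149e+01, -2.31969774e+01,  7.26699340e-02,
        4.58683167e-02, -1.80786601e-04]), 'ee_pos': array([130.87096007, 559.43044358, 227.12576733]), 'ee_rot': array([ -90.04616953,   89.90019886, -103.21136627]), 'force': array([0.23582091, 0.04993487, 0.15374318]), 'torque': array([-0.00829524,  0.00242421,  0.00493915]), 'gripper_width': 91.3786933068454}
scene {'mtx': array([[440.49845646,   0.        , 275.64084772],
       [  0.        , 440.49845646, 207.23952079],
       [  0.        ,   0.        ,   1.        ]]), 'R': array([[ 0.8373317 , -0.54667325, -0.0048972 ],
       [-0.32211847, -0.48610698, -0.81236672],
       [ 0.4417186 ,  0.68179788, -0.58312634]]), 't': array([-407.44464757,  263.47706207,  768.15226847])}
top {'mtx': array([[472.37194915,   0.        , 269.30129743],
       [  0.        , 472.37194915, 205.05375506],
       [  0.        ,   0.        ,   1.        ]]), 'R': array([[ 0.00341505, -0.99998382, -0.00455016],
       [-0.99735917, -0.00307591, -0.07256188],
       [ 0.07254671,  0.00478594, -0.99735353]]), 't': array([  23.01858957,  509.93912936, 1201.09598523])}
```

View pics/scene0.png

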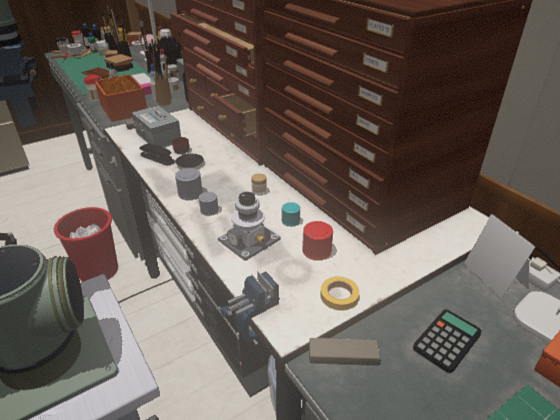

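View pics/top0.png

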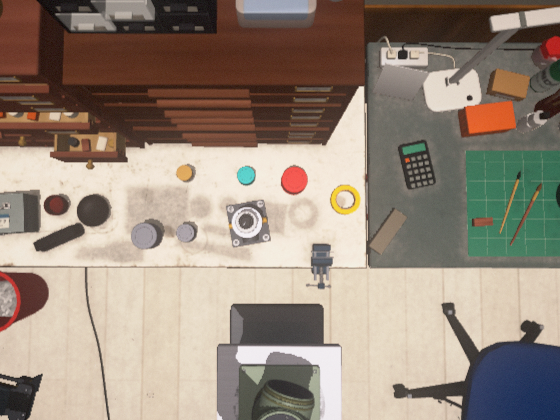

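```bash
cat > h.py <<'E'
import numpy as np,cv2
from workcell import readout, optics
def ray(c,u,v):
    K=np.array(c['mtx']);R=np.array(c['R']);t=np.array(c['t'])
    d=R.T@np.linalg.solve(K,[u,v,1.]); return -R.T@t,d
def onz(c,u,v,z):
    o,d=ray(c,u,v); return o+d*(z-o[2])/d[2]
def cloud(c,d):
    K=c['mtx'];v,u=np.mgrid[:d.shape[0],:d.shape[1]]
    X=np.stack([(u-K[0,2])/K[0,0]*d,(v-K[1,2])/K[1,1]*d,d],-1)
    return (X-c['t'])@c['R']
E
python3 - <<'E'
from h import *
for n in ("top","scene"):
    z=np.load(f"pics/{n}0.npz");c=optics.camera_params(n);P=cloud(c,z['d'].astype(float))
    pts={"top":dict(big=(146,232),small=(186,231),blk=(93,208),jar=(185,172),turq=(246,174),red=(294,178),knob=(244,222),tape=(345,188),stone=(388,231),table=(215,180)),
     "scene":dict(big=(188,175),small=(208,197),turq=(290,208),red=(317,228),knob=(246,197))}[n]
    for k,(u,v) in pts.items(): print(n,k,P[v,u].round(0),z['p'][v,u])
    # top discs by height
    if n=="top":
        for k,h,(u,v),w in (("big",62,(146,235),28),("small",0,(186,232),18),("knob",126,(245,222),16),("jar",0,(185,172),14),("turq",0,(246,175),16)):
            sub=P[v-w:v+w,u-w:u+w].reshape(-1,3); h=np.percentile(sub[:,2],92)
            m=sub[abs(sub[:,2]-h)<4]; 
            (cx,cy),r=cv2.minEnclosingCircle(m[:,:2].astype(np.float32)); print(k,'h',h.round(1),'mean',m.mean(0).round(1),'circ',round(cx,1),round(cy,1),round(r,1),len(m))
a=cv2.imread("pics/top0.png")[140:270,100:330]; b=cv2.imread("pics/scene0.png")[150:270,160:350]
a=cv2.resize(a,(780,441),interpolation=cv2.INTER_CUBIC);b=cv2.resize(b,(780,493),interpolation=cv2.INTER_CUBIC)
cv2.imwrite("pics/ca.png",a);cv2.imwrite("pics/cb.png",b)
E
```

```text
top big [439. 330.  65.] [162 156 158]
top small [442. 234.  47.] [176 164 170]
top blk [502. 485.   6.] [78 70 65]
top jar [591. 239.  47.] [224 172  99]
top turq [587.  84.  41.] [ 93 210 203]
top red [574. -37.  67.] [244  92  82]
top knob [462.  83. 125.] [127 116 115]
top tape [ 554. -170.   23.] [244 210  54]
top stone [ 444. -280.   21.] [146 127 109]
top table [577. 168.  -4.] [244 234 221]
big h 62.1 mean [429.4 335.3  61.9] circ 429.4 335.4 32.9 495
small h 44.1 mean [437.1 236.9  43.5] circ 437.2 236.7 23.1 231
knob h 125.8 mean [462.5  79.9 125.8] circ 462.9 79.9 17.7 158
jar h 46.5 mean [589.5 242.   45.7] circ 589.3 241.8 20.6 176
turq h 43.7 mean [584.2  85.5  42.9] circ 584.5 85.3 22.6 226
scene big [429. 327.  62.] [142 139 146]
scene small [438. 232.  43.] [145 143 148]
scene turq [581.  81.  43.] [ 90 167 166]
scene red [572. -35.  62.] [194  83  78]
scene knob [461.  77. 122.] [81 77 74]
```

View pics/ca.png

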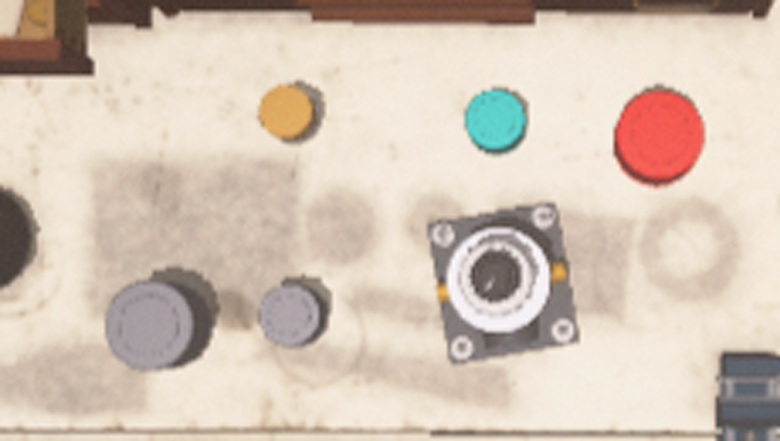

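View pics/cb.png

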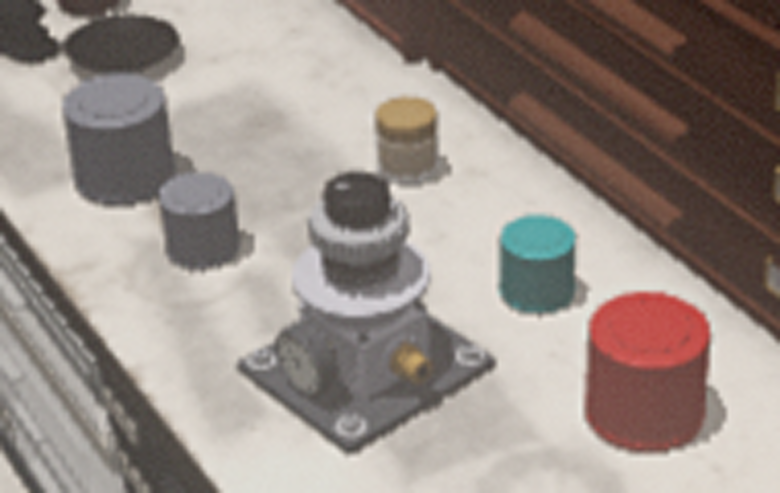

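```bash
python3 - <<'E'
from h import *
from scipy.spatial.transform import Rotation as Ro
s=readout.state();R=Ro.from_euler('xyz',s['ee_rot'],degrees=True).as_matrix();print(R.round(3))
c=optics.camera_params("wrist");print(c, -c['R'].T@c['t'])
E
python3 -m creep '[{"translation":[2.2,-3.2,0],"delta_rot":[0,0,0.1]},{"translation":[2.2,-3.2,0],"delta_rot":[0,0,0.1]},{"translation":[2.2,-3.2,0],"delta_rot":[0,0,0.1]},{"translation":[2.2,-3.2,0],"delta_rot":[0,0,0.1]},{"translation":[2.2,-3.2,0],"delta_rot":[0,0,0.1]}]' 1 40
python3 -c "
from h import *
print(readout.state()['qpos'])"
```

```text
[[-0.     0.228  0.974]
 [-0.001  0.974 -0.228]
 [-1.    -0.002 -0.   ]]
{'mtx': array([[325.1922621 ,   0.        , 277.49919195],
       [  0.        , 325.1922621 , 202.53107691],
       [  0.        ,   0.        ,   1.        ]]), 'R': array([[ 0.22726624,  0.97382996, -0.0022925 ],
       [ 0.93523681, -0.21760223,  0.27925145],
       [ 0.27144457, -0.06560845, -0.96021527]]), 't': array([-573.06986315,  -30.87737204,  391.59173898])} [ 52.82163578 577.04534861 383.3211586 ]
time_s: 0.52
ee_pos: [241.4, 398.1, 227.6]
ee_rot: [-127.6, 90.0, -111.8]
force: [1.3, 0.1, 0.8]
gripper_width: 91.2
[ 5.73600519e+01  8.45144971e+00  1.03071666e+02 -8.03043104e-03
  6.85160051e+01 -4.84539728e+01]
```

```bash
python3 -m creep '[{"translation":[2.2,-3.2,0],"delta_rot":[0,0,0]},{"translation":[2.2,-3.2,0],"delta_rot":[0,0,0]},{"translation":[2.2,-3.2,0],"delta_rot":[0,0,0]},{"translation":[2.2,-3.2,0],"delta_rot":[0,0,0]},{"translation":[2.2,-3.2,0],"delta_rot":[0,0,0]}]'
python3 -m creep '[{"translation":[2.2,-3.2,0],"delta_rot":[0,0,0]},{"translation":[2.2,-3.2,0],"delta_rot":[0,0,0]},{"translation":[2.2,-3.2,0],"delta_rot":[0,0,0]},{"translation":[2.2,-3.2,0],"delta_rot":[0,0,0]},{"translation":[0,0,0],"delta_rot":[0,0,0]}]'
python3 - <<'E'
from h import *
s=readout.state();print(s['qpos'].round(1),s['ee_pos'],s['torque'],s['force'])
c=optics.camera_params("wrist")
p,d=optics.grab_frame("wrist");cv2.imwrite("pics/w1.png",p[:,:,::-1]);np.savez("pics/w1.npz",p=p,d=d,R=c['R'],t=c['t'],mtx=c['mtx'])
E
```

```text
time_s: 0.93
ee_pos: [351.4, 238.1, 227.9]
ee_rot: [153.9, 90.0, 169.4]
force: [0.5, 0.6, 0.6]
gripper_width: 91.2
time_s: 1.35
ee_pos: [442.1, 107.0, 227.7]
ee_rot: [-68.6, 89.8, -53.5]
force: [1.1, 0.9, 0.6]
gripper_width: 91.1
[ 12.3   7.4 104.3  -0.2  68.2 -92.8] [442.14544933 107.0254693  227.7365712 ] [ 0.11665692 -0.00421422  0.03098084] [1.05905095 0.8883544  0.56387198]
```

View pics/w1.png

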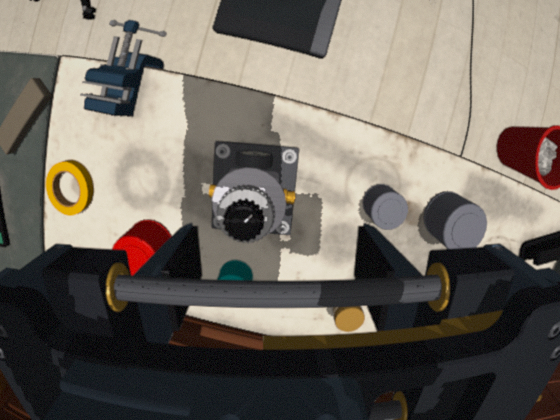

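```bash
cat >> h.py <<'E'
def wcloud(c,d):
    K=c['mtx'];v,u=np.mgrid[:d.shape[0],:d.shape[1]]
    x=(u-K[0,2])/K[0,0];y=(v-K[1,2])/K[1,1];th=np.hypot(x,y)+1e-9
    s=np.tan(th)/th
    X=np.stack([x*s*d,y*s*d,d],-1)
    return (X-c['t'])@c['R']
def fitc(xy):
    A=np.c_[2*xy,np.ones(len(xy))];b=(xy**2).sum(1)
    s=np.linalg.lstsq(A,b,rcond=None)[0];return s[:2],np.sqrt(s[2]+s[0]**2+s[1]**2)
def disc(P,c0,z,rad,tol=3):
    m=(abs(P[...,2]-z)<tol)&(np.hypot(P[...,0]-c0[0],P[...,1]-c0[1])<rad)
    X=P[m]
    h=cv2.convexHull(X[:,:2].astype(np.float32))[:,0]
    ce=cv2.minEnclosingCircle(h); f=fitc(h.astype(float))
    return dict(n=len(X),z=X[:,2].mean().round(1),mean=X[:,:2].mean(0).round(1),enc=np.round([*ce[0],ce[1]],1),fit=np.round([*f[0],f[1]],1))
E
python3 - <<'E'
from h import *
c=dict(np.load("pics/w1.npz"));P=wcloud(c,c['d'].astype(float))
print("knob",disc(P,(463,80),126,30)); print("ring",disc(P,(463,80),107.5,40)); print("collar",disc(P,(463,80),70,50)); print("cap",disc(P,(429,335),62,45))
print("small",disc(P,(437,237),44,35));print("table",P[150,350],P[160,310], P[185,400])
z=np.load("pics/top0.npz");c=optics.camera_params("top");P=cloud(c,z['d'].astype(float))
print("knob",disc(P,(463,80),126,30)); print("ring",disc(P,(463,80),107.5,40)); print("collar",disc(P,(463,80),70,50)); print("cap",disc(P,(429,335),62,45))
z=np.load("pics/scene0.npz");c=optics.camera_params("scene");P=cloud(c,z['d'].astype(float))
print("knob",disc(P,(463,80),126,30)); print("ring",disc(P,(463,80),107.5,40)); print("collar",disc(P,(463,80),70,50)); print("cap",disc(P,(429,335),62,45))
E
```

```text
knob {'n': 1181, 'z': np.float64(125.0), 'mean': array([462.1,  80.8]), 'enc': array([462.8,  80.8,  18. ]), 'fit': array([462.8,  80.8,  17.7])}
ring {'n': 1092, 'z': np.float64(106.6), 'mean': array([455. ,  81.5]), 'enc': array([462.4,  81. ,  27.1]), 'fit': array([462.5,  80.9,  26.7])}
collar {'n': 1618, 'z': np.float64(69.2), 'mean': array([446. ,  81.8]), 'enc': array([462.1,  81.2,  37.7]), 'fit': array([462.4,  81. ,  37.4])}
cap {'n': 1581, 'z': np.float64(61.5), 'mean': array([426.2, 333.8]), 'enc': array([428.5, 336. ,  32.9]), 'fit': array([427.6, 335.8,  31.8])}
small {'n': 1078, 'z': np.float64(42.8), 'mean': array([436.2, 236.9]), 'enc': array([436.5, 237.3,  23.2]), 'fit': array([436.6, 237.5,  22.6])}
table [386.5409031  181.17527822  -0.96686931] [4.11560748e+02 1.37597230e+02 3.94843830e-01] [4.09657322e+02 2.58002848e+02 6.05030272e-02]
knob {'n': 142, 'z': np.float64(125.9), 'mean': array([462.5,  79.8]), 'enc': array([462.9,  79.9,  17.7]), 'fit': array([462.5,  79.9,  16.8])}
ring {'n': 178, 'z': np.float64(107.6), 'mean': array([461.9,  78.9]), 'enc': array([
[... 223 characters left out ...]
np.float64(62.0), 'mean': array([429.5, 335.5]), 'enc': array([429.2, 335.3,  32.9]), 'fit': array([429.4, 335.6,  31.8])}
knob {'n': 94, 'z': np.float64(124.4), 'mean': array([462.6,  79.1]), 'enc': array([463.4,  79.1,  17.5]), 'fit': array([462.4,  79. ,  16. ])}
ring {'n': 129, 'z': np.float64(106.4), 'mean': array([459.6,  69.9]), 'enc': array([463.1,  77.1,  27. ]), 'fit': array([462.8,  78.6,  25.8])}
collar {'n': 289, 'z': np.float64(68.8), 'mean': array([457.7,  69.5]), 'enc': array([463.2,  79.4,  38.7]), 'fit': array([463.2,  79.5,  37.5])}
cap {'n': 217, 'z': np.float64(60.7), 'mean': array([428.8, 334.2]), 'enc': array([429.8, 334.4,  32.5]), 'fit': array([429.5, 334.6,  31.4])}
```

```bash
python3 -m creep '[{"translation":[1.03,-1.33,0],"delta_rot":[0,0,0]},{"translation":[1.03,-1.33,0],"delta_rot":[0,0,0]},{"translation":[0,0,0],"delta_rot":[0,0,0]},{"translation":[0,0,0],"delta_rot":[0,0,0]}]'
python3 -c "
from h import *
s=readout.state();print(s['ee_pos'],s['torque'],s['force'])"
```

```text
time_s: 1.73
ee_pos: [459.0, 85.9, 227.6]
ee_rot: [140.9, 89.9, 156.3]
force: [-0.3, 0.7, 0.9]
gripper_width: 91.0
[458.9751312   85.9262893  227.61489969] [ 0.02746784 -0.05454177  0.0039625 ] [-0.28966715  0.74430627  0.87048346]
```

```bash
python3 -m creep '[{"translation":[0,0,0],"delta_rot":[0,0,0]},{"translation":[0,0,0],"delta_rot":[0,0,0]}]'
```

```text
time_s: 1.9
ee_pos: [458.7, 86.3, 227.9]
ee_rot: [131.6, 90.0, 147.1]
force: [0.4, -0.3, -0.2]
gripper_width: 91.4
```

```bash
python3 -m creep '[{"translation":[0.4,-0.59,-1],"delta_rot":[0,0,0]},{"translation":[0,0,-2.5],"delta_rot":[0,0,0]},{"translation":[0,0,-2.5],"delta_rot":[0,0,0]},{"translation":[0,0,0],"delta_rot":[0,0,0]},{"translation":[0,0,0],"delta_rot":[0,0,0]}]'
python3 -m creep '[{"translation":[0,0,0],"delta_rot":[0,0,0]}]'
python3 - <<'E'
from h import *
s=readout.state();print(s['qpos'].round(1),s['ee_pos'],s['torque'],s['force'])
c=optics.camera_params("wrist")
p,d=optics.grab_frame("wrist");cv2.imwrite("pics/w2.png",p[:,:,::-1])
P=wcloud(c,d.astype(float))
print("knob",disc(P,(463,80),126,30)); print("ring",disc(P,(463,80),107.5,40)); print("collar",disc(P,(463,80),70,50))
E
```

```text
time_s: 2.32
ee_pos: [462.6, 79.4, 166.9]
ee_rot: [171.5, 89.8, -173.0]
force: [0.2, -0.2, 1.5]
gripper_width: 91.1
time_s: 2.4
ee_pos: [464.2, 79.6, 168.7]
ee_rot: [-3.5, 89.9, 12.0]
force: [0.1, -0.2, -1.0]
gripper_width: 91.4
[  8.3  11.8 108.    0.   60.1 -97.2] [464.2124722   79.58642666 168.72364556] [0.10371255 0.04982118 0.00592793] [ 0.06970043 -0.18927753 -0.97150265]
knob {'n': 1911, 'z': np.float64(125.0), 'mean': array([462. ,  80.7]), 'enc': array([462.6,  80.9,  18. ]), 'fit': array([462.7,  80.8,  17.7])}
ring {'n': 1723, 'z': np.float64(106.6), 'mean': array([454.9,  78.5]), 'enc': array([462.8,  80.8,  27.4]), 'fit': array([462.7,  80.8,  27. ])}
collar {'n': 2372, 'z': np.float64(69.3), 'mean': array([446. ,  75.8]), 'enc': array([462.5,  80.9,  38. ]), 'fit': array([462.6,  80.9,  37.7])}
```

View pics/w2.png

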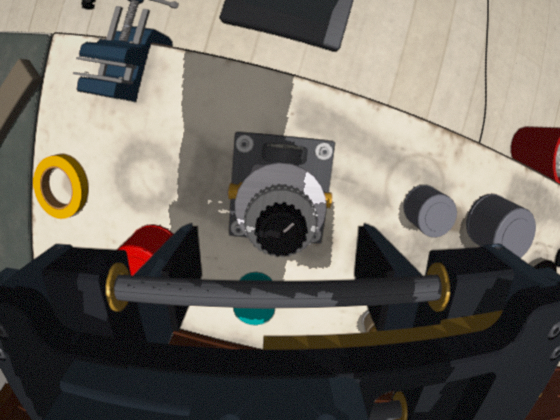

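```bash
python3 -m creep '[{"translation":[-0.05,0.05,-1.8],"delta_rot":[0,0,0]},{"translation":[0,0,-1.8],"delta_rot":[0,0,0]},{"translation":[0,0,-1.8],"delta_rot":[0,0,0]},{"translation":[0,0,-1.2],"delta_rot":[0,0,0]},{"translation":[0,0,-0.6],"delta_rot":[0,0,0]}]'
python3 -m creep '[{"translation":[0,0,0],"delta_rot":[0,0,0]},{"translation":[0,0,0],"delta_rot":[0,0,0]},{"translation":[0,0,0],"delta_rot":[0,0,0]}]'
python3 - <<'E'
from h import *
for i in range(1):
  s=readout.state();print(s['qpos'].round(1),s['ee_pos'],s['torque'],s['force'])
c=optics.camera_params("wrist")
p,d=optics.grab_frame("wrist");cv2.imwrite("pics/w3.png",p[:,:,::-1])
P=wcloud(c,d.astype(float))
print("knob",disc(P,(463,80),126,30)); print("ring",disc(P,(463,80),107.5,40)); print("collar",disc(P,(463,80),70,50))
s=readout.state();print(s['ee_pos'],s['torque'])
E
```

```text
time_s: 2.87
ee_pos: [463.2, 79.9, 95.8]
ee_rot: [13.8, 90.0, 29.2]
force: [0.7, 0.3, -0.1]
gripper_width: 91.0
time_s: 3.12
ee_pos: [464.1, 80.1, 97.2]
ee_rot: [-5.3, 89.9, 10.2]
force: [-0.6, -0.3, 0.8]
gripper_width: 91.3
[  8.4  16.5 113.8   0.   49.6 -97.1] [464.0952053   80.06980368  97.16245834] [ 0.04277915  0.00691867 -0.02431937] [-0.55563142 -0.34674142  0.77163572]
knob {'n': 1685, 'z': np.float64(125.0), 'mean': array([457.8,  79.4]), 'enc': array([462.4,  80.9,  18.1]), 'fit': array([462.4,  80.9,  17.7])}
ring {'n': 2816, 'z': np.float64(106.6), 'mean': array([449.7,  77.2]), 'enc': array([462.1,  80.8,  26.9]), 'fit': array([462.2,  80.8,  26.6])}
collar {'n': 4329, 'z': np.float64(69.3), 'mean': array([444.8,  75.5]), 'enc': array([462.4,  80.4,  38.2]), 'fit': array([462.5,  80.8,  37.6])}
[464.01336075  80.03057402  97.11755324] [ 0.03786754  0.03378977 -0.04405686]
```

View pics/w3.png

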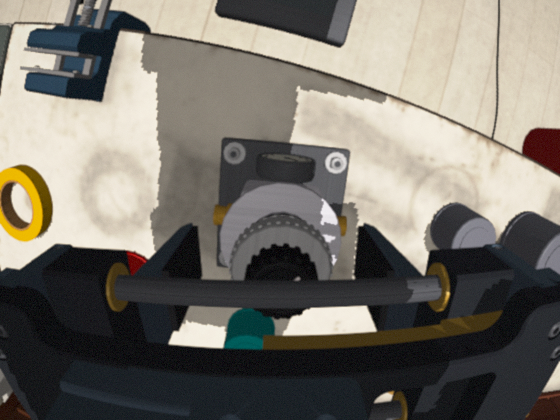

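```bash
python3 -m creep '[{"translation":[-0.14,0.07,-0.16],"delta_rot":[0,0,0]},{"translation":[0,0,0],"delta_rot":[0,0,0]},{"translation":[0,0,0],"delta_rot":[0,0,0]}]'
python3 -m creep '[{"translation":[0,0,0],"delta_rot":[0,0,0]},{"translation":[0,0,0],"delta_rot":[0,0,0]},{"translation":[0,0,0],"delta_rot":[0,0,0]}]' -1 30
python3 -m creep '[{"translation":[0,0,0],"delta_rot":[0,0,0]},{"translation":[0,0,0],"delta_rot":[0,0,0]},{"translation":[0,0,0],"delta_rot":[0,0,0]},{"translation":[0,0,0],"delta_rot":[0,0,0]},{"translation":[0,0,0],"delta_rot":[0,0,0]}]'
python3 - <<'E'
from h import *
s=readout.state();print(s['qpos'].round(1),s['ee_pos'],s['torque'],s['force'],s['effort'])
E
```

```text
time_s: 3.42
ee_pos: [461.6, 80.6, 94.6]
ee_rot: [6.1, 90.0, 21.6]
force: [0.6, -0.7, -0.7]
gripper_width: 91.1
time_s: 3.67
ee_pos: [461.7, 80.6, 94.4]
ee_rot: [22.5, 90.0, 38.0]
force: [-0.5, -0.1, -0.9]
gripper_width: 74.5
time_s: 4.08
ee_pos: [461.5, 81.0, 94.4]
ee_rot: [93.1, 89.9, 108.6]
force: [-1.4, 4.4, 0.2]
gripper_width: 53.0
[ 8.500e+00  1.660e+01  1.142e+02  1.000e-01  4.920e+01 -9.700e+01] [461.54717903  81.04125991  94.35598075] [5.17836159e-01 8.29102238e-02 3.76853532e-05] [-1.35850998  4.37563109  0.225048  ] [-1.45926811e+00 -3.41277194e+01 -1.79054403e+01 -7.49460664e-01
  7.42009812e-03 -1.43917138e-02]
```

```bash
cat > q.py <<'E'
from workcell import readout
from scipy.spatial.transform import Rotation as Ro
import numpy as np
s=readout.state();R=Ro.from_euler('xyz',s['ee_rot'],degrees=True).as_matrix()
print("jaw %.2f"%np.degrees(np.arctan2(R[1,1],R[0,1])),"j6 %.1f"%s['qpos'][5],"tz %.3f"%s['torque'][2],"e6 %.3f"%s['effort'][5],"F",s['force'].round(1),"txy",s['torque'][:2].round(2),"p",s['ee_pos'].round(1))
E
python3 q.py
T='[{"translation":[0,0,0],"delta_rot":[0,0,-0.03]},{"translation":[0,0,0],"delta_rot":[0,0,-0.03]},{"translation":[0,0,0],"delta_rot":[0,0,-0.03]}]'
python3 -m creep '[{"translation":[0,0.03,0],"delta_rot":[0,0,-0.03]},{"translation":[0,0,0],"delta_rot":[0,0,-0.03]},{"translation":[0,0,0],"delta_rot":[0,0,-0.03]}]' >/dev/null; python3 q.py
python3 -m creep '[{"translation":[0,0,0],"delta_rot":[0,0,-0.03]},{"translation":[0,0,0],"delta_rot":[0,0,-0.03]},{"translation":[0,0,0],"delta_rot":[0,0,-0.03]}]' >/dev/null; python3 q.py
python3 -m creep '[{"translation":[0,0,0],"delta_rot":[0,0,-0.03]},{"translation":[0,0,0],"delta_rot":[0,0,-0.03]},{"translation":[0,0,0],"delta_rot":[0,0,-0.03]}]' >/dev/null; python3 q.py
python3 -m creep '[{"translation":[0,0,0],"delta_rot":[0,0,-0.03]},{"translation":[0,0,0],"delta_rot":[0,0,-0.03]},{"translation":[0,0,0],"delta_rot":[0,0,-0.03]}]' ; python3 q.py
```

```text
jaw 105.46 j6 -97.0 tz 0.000 e6 -0.014 F [-1.4  4.4  0.2] txy [0.52 0.08] p [461.5  81.   94.4]
jaw 100.27 j6 -91.7 tz 0.163 e6 -0.107 F [-1.3  2.9  0.7] txy [0.51 0.11] p [461.5  81.3  94.4]
jaw 95.10 j6 -86.6 tz 0.191 e6 -0.105 F [-0.5  4.1  0.2] txy [0.69 0.19] p [461.5  81.5  94.4]
jaw 89.93 j6 -81.4 tz 0.164 e6 -0.102 F [-1.2  4.8  0.5] txy [0.85 0.14] p [461.5  81.7  94.4]
time_s: 5.08
ee_pos: [461.5, 81.9, 94.3]
ee_rot: [106.5, 89.9, 101.3]
force: [-0.8, 6.0, -0.2]
gripper_width: 53.3
jaw 84.76 j6 -76.3 tz 0.218 e6 -0.100 F [-0.8  6.  -0.2] txy [0.92 0.17] p [461.5  81.9  94.3]
```

```bash
python3 -m creep '[{"translation":[0.1,0.05,0],"delta_rot":[0,0,-0.03]},{"translation":[0,0,0],"delta_rot":[0,0,-0.03]},{"translation":[0,0,0],"delta_rot":[0,0,-0.03]}]' >/dev/null; python3 q.py
python3 -m creep '[{"translation":[0,0,0],"delta_rot":[0,0,-0.03]},{"translation":[0,0,0],"delta_rot":[0,0,-0.03]},{"translation":[0,0,0],"delta_rot":[0,0,-0.03]}]' >/dev/null; python3 q.py
python3 -m creep '[{"translation":[0,0,0],"delta_rot":[0,0,-0.03]},{"translation":[0,0,0],"delta_rot":[0,0,-0.03]},{"translation":[0,0,0],"delta_rot":[0,0,-0.03]}]' >/dev/null; python3 q.py
python3 -m creep '[{"translation":[0,0,0],"delta_rot":[0,0,-0.03]},{"translation":[0,0,0],"delta_rot":[0,0,-0.03]},{"translation":[0,0,0],"delta_rot":[0,0,-0.03]}]' ; python3 q.py
```

```text
jaw 79.61 j6 -71.1 tz 0.191 e6 -0.104 F [-2.9  5.   2.9] txy [0.86 0.5 ] p [461.5  82.1  94.3]
jaw 74.44 j6 -65.9 tz 0.192 e6 -0.103 F [-2.6  7.   1.7] txy [0.95 0.49] p [461.6  82.3  94.4]
jaw 69.28 j6 -60.8 tz 0.195 e6 -0.102 F [-3.   7.   2.5] txy [1.07 0.47] p [461.7  82.5  94.3]
time_s: 6.08
ee_pos: [461.7, 82.7, 94.4]
ee_rot: [152.6, 89.8, 126.7]
force: [-3.0, 6.6, 1.2]
gripper_width: 53.5
jaw 64.11 j6 -55.6 tz 0.177 e6 -0.101 F [-3.   6.6  1.2] txy [1.18 0.48] p [461.7  82.7  94.4]
```

```bash
python3 -m creep '[{"translation":[0,0,0],"delta_rot":[0,0,-0.03]},{"translation":[0,0,0],"delta_rot":[0,0,-0.03]},{"translation":[0,0,0],"delta_rot":[0,0,-0.03]}]' >/dev/null; python3 q.py
python3 -m creep '[{"translation":[0,0,0],"delta_rot":[0,0,-0.03]},{"translation":[0,0,0],"delta_rot":[0,0,-0.03]},{"translation":[0,0,0],"delta_rot":[0,0,-0.03]}]' >/dev/null; python3 q.py
python3 -m creep '[{"translation":[0,0,0],"delta_rot":[0,0,-0.03]},{"translation":[0,0,0],"delta_rot":[0,0,-0.03]},{"translation":[0,0,0],"delta_rot":[0,0,-0.03]}]' ; python3 q.py
```

```text
jaw 58.95 j6 -50.4 tz 0.158 e6 -0.101 F [-2.4  8.9  1.8] txy [1.32 0.45] p [461.9  82.9  94.4]
jaw 53.79 j6 -45.3 tz 0.212 e6 -0.100 F [-1.4  9.   0.9] txy [1.45 0.44] p [462.   83.1  94.4]
time_s: 6.83
ee_pos: [462.1, 83.3, 94.4]
ee_rot: [147.0, 89.8, 105.6]
force: [-1.3, 9.9, 0.4]
gripper_width: 53.1
jaw 48.62 j6 -40.1 tz 0.213 e6 -0.100 F [-1.3  9.9  0.4] txy [1.47 0.34] p [462.1  83.3  94.4]
```

```bash
python3 -m creep '[{"translation":[0,0.1,0],"delta_rot":[0,0,-0.03]},{"translation":[0,0,0],"delta_rot":[0,0,-0.03]},{"translation":[0,0,0],"delta_rot":[0,0,-0.03]}]' >/dev/null; python3 q.py
python3 -m creep '[{"translation":[0,0,0],"delta_rot":[0,0,-0.03]},{"translation":[0,0,0],"delta_rot":[0,0,-0.03]},{"translation":[0,0,0],"delta_rot":[0,0,-0.03]}]' >/dev/null; python3 q.py
python3 -m creep '[{"translation":[0,0,0],"delta_rot":[0,0,-0.03]},{"translation":[0,0,0],"delta_rot":[0,0,-0.03]},{"translation":[0,0,0],"delta_rot":[0,0,-0.03]}]' ; python3 q.py
```

```text
jaw 43.51 j6 -34.9 tz 0.137 e6 -0.106 F [-0.4  6.6  1.1] txy [0.91 0.3 ] p [462.3  83.5  94.4]
jaw 38.34 j6 -29.7 tz 0.185 e6 -0.107 F [-1.1  6.6  0.3] txy [1.03 0.17] p [462.4  83.6  94.3]
time_s: 7.58
ee_pos: [462.6, 83.8, 94.4]
ee_rot: [145.8, 89.9, 89.0]
force: [0.0, 8.1, 0.2]
gripper_width: 53.1
jaw 33.18 j6 -24.5 tz 0.235 e6 -0.107 F [0.  8.1 0.2] txy [1.07 0.17] p [462.6  83.8  94.4]
```

```bash
python3 -m creep '[{"translation":[0,0,0],"delta_rot":[0,0,-0.03]},{"translation":[0,0,0],"delta_rot":[0,0,-0.03]}]' >/dev/null; python3 q.py
python3 -m creep '[{"translation":[0,0,0],"delta_rot":[0,0,-0.03]},{"translation":[0,0,0],"delta_rot":[0,0,-0.03]}]' >/dev/null; python3 q.py
python3 -m creep '[{"translation":[0,0,0],"delta_rot":[0,0,-0.03]},{"translation":[0,0,0],"delta_rot":[0,0,-0.03]}]' ; python3 q.py
```

```text
jaw 29.74 j6 -21.1 tz 0.166 e6 -0.107 F [ 1.   7.4 -0.4] txy [1.13 0.12] p [462.7  83.8  94.4]
jaw 26.30 j6 -17.7 tz 0.157 e6 -0.107 F [ 0.1  8.  -0.5] txy [1.23 0.1 ] p [462.9  83.9  94.4]
time_s: 8.08
ee_pos: [463.0, 83.9, 94.4]
ee_rot: [139.8, 89.8, 72.7]
force: [0.8, 7.7, -1.2]
gripper_width: 53.0
jaw 22.86 j6 -14.2 tz 0.175 e6 -0.107 F [ 0.8  7.7 -1.2] txy [1.2  0.03] p [463.   83.9  94.4]
```

```bash
python3 -m creep '[{"translation":[0,0,0],"delta_rot":[0,0,-0.03]},{"translation":[0,0,0],"delta_rot":[0,0,-0.03]}]' >/dev/null; python3 q.py
python3 -m creep '[{"translation":[0,0,0],"delta_rot":[0,0,-0.03]},{"translation":[0,0,0],"delta_rot":[0,0,-0.03]}]' >/dev/null; python3 q.py
python3 -m creep '[{"translation":[0,0,0],"delta_rot":[0,0,-0.03]},{"translation":[0,0,0],"delta_rot":[0,0,-0.03]}]' ; python3 q.py
```

```text
jaw 19.42 j6 -10.8 tz 0.204 e6 -0.107 F [ 1.3  8.3 -1.2] txy [1.19 0.  ] p [463.2  84.   94.4]
jaw 15.98 j6 -7.3 tz 0.181 e6 -0.107 F [ 1.5  8.2 -1.4] txy [ 1.2  -0.09] p [463.3  84.   94.4]
time_s: 8.58
ee_pos: [463.4, 84.1, 94.4]
ee_rot: [138.1, 89.8, 60.6]
force: [1.2, 8.1, -1.8]
gripper_width: 53.4
jaw 12.54 j6 -3.9 tz 0.184 e6 -0.107 F [ 1.2  8.1 -1.8] txy [ 1.3  -0.08] p [463.4  84.1  94.4]
```

```bash
python3 -m creep '[{"translation":[0,0,0],"delta_rot":[0,0,-0.03]},{"translation":[0,0,0],"delta_rot":[0,0,-0.03]}]' >/dev/null; python3 q.py
python3 -m creep '[{"translation":[0,0,0],"delta_rot":[0,0,-0.03]},{"translation":[0,0,0],"delta_rot":[0,0,-0.03]}]' >/dev/null; python3 q.py
python3 -m creep '[{"translation":[0,0,0],"delta_rot":[0,0,-0.03]},{"translation":[0,0,0],"delta_rot":[0,0,-0.03]}]' ; python3 q.py
```

```text
jaw 9.11 j6 -0.5 tz 0.185 e6 -0.108 F [ 2.4  8.3 -3.2] txy [ 1.23 -0.15] p [463.6  84.1  94.4]
jaw 5.67 j6 3.0 tz 0.166 e6 -0.108 F [ 2.1  8.5 -3.1] txy [ 1.3  -0.16] p [463.7  84.1  94.4]
time_s: 9.08
ee_pos: [463.9, 84.1, 94.4]
ee_rot: [137.7, 89.8, 50.0]
force: [1.8, 8.7, -2.3]
gripper_width: 53.4
jaw 2.23 j6 6.4 tz 0.237 e6 -0.108 F [ 1.8  8.7 -2.3] txy [ 1.3  -0.23] p [463.9  84.1  94.4]
```

```bash
python3 -m creep '[{"translation":[0,0,0],"delta_rot":[0,0,-0.03]},{"translation":[0,0,0],"delta_rot":[0,0,-0.03]}]' >/dev/null; python3 q.py
python3 -m creep '[{"translation":[0,0,0],"delta_rot":[0,0,-0.03]},{"translation":[0,0,0],"delta_rot":[0,0,-0.03]}]' >/dev/null; python3 q.py
python3 -m creep '[{"translation":[0,0,0],"delta_rot":[0,0,-0.03]},{"translation":[0,0,0],"delta_rot":[0,0,-0.03]}]' ; python3 q.py
```

```text
jaw -1.21 j6 9.8 tz 0.181 e6 -0.109 F [ 2.4  8.4 -3.5] txy [ 1.24 -0.26] p [464.   84.1  94.4]
jaw -4.64 j6 13.3 tz 0.205 e6 -0.109 F [ 2.6  7.8 -5. ] txy [ 1.3  -0.33] p [464.2  84.1  94.4]
time_s: 9.58
ee_pos: [464.4, 84.1, 94.4]
ee_rot: [138.9, 89.7, 40.8]
force: [2.7, 7.3, -4.1]
gripper_width: 53.0
jaw -8.08 j6 16.7 tz 0.153 e6 -0.110 F [ 2.7  7.3 -4.1] txy [ 1.23 -0.34] p [464.4  84.1  94.4]
```

```bash
python3 -m creep '[{"translation":[0,0,0],"delta_rot":[0,0,-0.03]},{"translation":[0,0,0],"delta_rot":[0,0,-0.03]}]' >/dev/null; python3 q.py
python3 -m creep '[{"translation":[0,0,0],"delta_rot":[0,0,-0.03]},{"translation":[0,0,0],"delta_rot":[0,0,-0.03]}]' >/dev/null; python3 q.py
python3 -m creep '[{"translation":[0,0,0],"delta_rot":[0,0,-0.03]},{"translation":[0,0,0],"delta_rot":[0,0,-0.03]}]' ; python3 q.py
```

```text
jaw -11.52 j6 20.2 tz 0.181 e6 -0.110 F [ 3.1  7.2 -5. ] txy [ 1.25 -0.46] p [464.5  84.1  94.4]
jaw -14.95 j6 23.6 tz 0.170 e6 -0.110 F [ 5.   6.8 -3.7] txy [ 1.23 -0.48] p [464.6  84.1  94.4]
time_s: 10.08
ee_pos: [464.7, 84.0, 94.4]
ee_rot: [141.8, 89.7, 33.5]
force: [4.1, 7.6, -4.7]
gripper_width: 53.0
jaw -18.38 j6 27.0 tz 0.144 e6 -0.090 F [ 4.1  7.6 -4.7] txy [ 1.19 -0.51] p [464.7  84.   94.4]
```

```bash
python3 -m creep '[{"translation":[0,0,0],"delta_rot":[0,0,-0.03]}]' >/dev/null; python3 q.py
python3 -m creep '[{"translation":[0,0,0],"delta_rot":[0,0,-0.03]}]' >/dev/null; python3 q.py
python3 -m creep '[{"translation":[0,0,0],"delta_rot":[0,0,-0.03]}]' >/dev/null; python3 q.py
python3 -m creep '[{"translation":[0,0,0],"delta_rot":[0,0,-0.03]}]' ; python3 q.py
```

```text
jaw -20.10 j6 28.7 tz 0.235 e6 -0.076 F [ 5.3  7.2 -5.6] txy [ 1.2  -0.54] p [464.8  84.   94.4]
jaw -21.81 j6 30.5 tz 0.236 e6 -0.059 F [ 4.5  7.  -5.2] txy [ 1.19 -0.54] p [464.9  84.   94.4]
jaw -23.53 j6 32.2 tz 0.242 e6 -0.042 F [ 4.9  7.  -6.2] txy [ 1.13 -0.62] p [465.   84.   94.4]
time_s: 10.42
ee_pos: [465.0, 83.9, 94.4]
ee_rot: [143.8, 89.7, 28.6]
force: [4.8, 7.6, -6.0]
gripper_width: 53.0
jaw -25.24 j6 33.9 tz 0.232 e6 -0.023 F [ 4.8  7.6 -6. ] txy [ 1.14 -0.62] p [465.   83.9  94.4]
```

```bash
python3 -m creep '[{"translation":[0,0,0],"delta_rot":[0,0,-0.03]}]' >/dev/null; python3 q.py
python3 -m creep '[{"translation":[0,0,0],"delta_rot":[0,0,-0.03]}]' >/dev/null; python3 q.py
python3 -m creep '[{"translation":[0,0,0],"delta_rot":[0,0,-0.03]}]' ; python3 q.py
```

```text
jaw -26.95 j6 35.6 tz 0.296 e6 -0.004 F [ 5.1  5.3 -4.9] txy [ 1.08 -0.68] p [465.1  83.9  94.4]
jaw -28.66 j6 37.3 tz 0.282 e6 0.016 F [ 4.5  6.4 -5.9] txy [ 1.03 -0.64] p [465.2  83.8  94.5]
time_s: 10.67
ee_pos: [465.2, 83.8, 94.4]
ee_rot: [145.0, 89.7, 24.7]
force: [5.9, 5.8, -5.7]
gripper_width: 53.4
jaw -30.38 j6 39.0 tz 0.354 e6 0.036 F [ 5.9  5.8 -5.7] txy [ 1.07 -0.64] p [465.2  83.8  94.4]
```

```bash
python3 -m creep '[{"translation":[0,0,0],"delta_rot":[0,0,-0.015]}]' >/dev/null; python3 q.py
python3 -m creep '[{"translation":[0,0,0],"delta_rot":[0,0,-0.01]}]' >/dev/null; python3 q.py
python3 -m creep '[{"translation":[0,0,0],"delta_rot":[0,0,0]},{"translation":[0,0,0],"delta_rot":[0,0,0]},{"translation":[0,0,0],"delta_rot":[0,0,0]}]' 1 30
python3 -m creep '[{"translation":[0,0,0],"delta_rot":[0,0,0]},{"translation":[0,0,0],"delta_rot":[0,0,0]},{"translation":[0,0,0],"delta_rot":[0,0,0]},{"translation":[0,0,0],"delta_rot":[0,0,0]},{"translation":[0,0,0],"delta_rot":[0,0,0]}]'; python3 q.py
```

```text
jaw -31.22 j6 39.9 tz 0.392 e6 0.289 F [ 6.8  6.2 -5.8] txy [ 1.09 -0.64] p [465.3  83.8  94.4]
jaw -31.76 j6 40.4 tz 0.335 e6 0.287 F [ 6.1  6.8 -6.1] txy [ 1.04 -0.69] p [465.3  83.8  94.4]
time_s: 11.08
ee_pos: [462.4, 82.1, 94.3]
ee_rot: [-9.5, 89.9, -131.2]
force: [0.3, -0.2, -0.5]
gripper_width: 70.3
time_s: 11.5
ee_pos: [462.6, 82.3, 94.4]
ee_rot: [78.9, 90.0, -42.8]
force: [0.0, -0.2, 0.0]
gripper_width: 91.1
jaw -31.74 j6 40.4 tz 0.068 e6 -0.000 F [ 0.  -0.2  0. ] txy [-0.11  0.12] p [462.6  82.3  94.4]
```

```bash
python3 -m creep '[{"translation":[0,-0.1,1.0],"delta_rot":[0,0,0]},{"translation":[0,0,2.5],"delta_rot":[0,0,0]},{"translation":[0,0,3],"delta_rot":[0,0,0]},{"translation":[0,0,3],"delta_rot":[0,0,0]},{"translation":[-0.4,3.2,2],"delta_rot":[0,0,0]}]'
python3 -m creep '[{"translation":[-0.42,3.2,0],"delta_rot":[0,0,0]},{"translation":[-0.42,3.2,0],"delta_rot":[0,0,0]},{"translation":[-0.42,3.2,0],"delta_rot":[0,0,0]},{"translation":[-0.42,3.2,0],"delta_rot":[0,0,0]},{"translation":[-0.42,3.2,0],"delta_rot":[0,0,0]}]'
python3 -m creep '[{"translation":[-0.42,3.2,0],"delta_rot":[0,0,0]},{"translation":[-0.42,3.0,0],"delta_rot":[0,0,0]},{"translation":[0,0,0],"delta_rot":[0,0,0]},{"translation":[0,0,0],"delta_rot":[0,0,0]},{"translation":[0,0,0],"delta_rot":[0,0,0]}]'
python3 q.py
python3 - <<'E'
from h import *
s=readout.state()
c=optics.camera_params("wrist")
p,d=optics.grab_frame("wrist");cv2.imwrite("pics/w4.png",p[:,:,::-1])
P=wcloud(c,d.astype(float))
print("knob",disc(P,(463,80),126,30)); print("ring",disc(P,(463,80),107.5,40)); print("collar",disc(P,(463,80),70,50)); print("cap",disc(P,(429,335),62,45))
p,d=optics.grab_frame("top");cv2.imwrite("pics/t4.png",p[:,:,::-1])
E
```

```text
time_s: 11.92
ee_pos: [460.1, 110.6, 212.1]
ee_rot: [96.8, 89.7, -25.2]
force: [1.9, -0.3, -0.7]
gripper_width: 90.9
time_s: 12.33
ee_pos: [437.2, 274.8, 209.5]
ee_rot: [107.4, 90.0, -14.4]
force: [1.1, 0.6, 1.0]
gripper_width: 90.8
time_s: 12.75
ee_pos: [429.1, 334.8, 209.1]
ee_rot: [10.2, 89.9, -111.6]
force: [0.7, -0.5, 0.2]
gripper_width: 91.4
jaw -31.72 j6 68.5 tz -0.003 e6 0.000 F [ 0.7 -0.5  0.2] txy [-0.16  0.04] p [429.1 334.8 209.1]Traceback (most recent call last):
  File "<stdin>", line 6, in <module>
  File "h.py", line 24, in disc
    h=cv2.convexHull(X[:,:2].astype(np.float32))[:,0]
      ~~~~~~~~~~~~~~~~~~~~~~~~~~~~~~~~~~~~~~~~~~^^^^^
TypeError: 'NoneType' object is not subscriptable
```

View pics/w4.png

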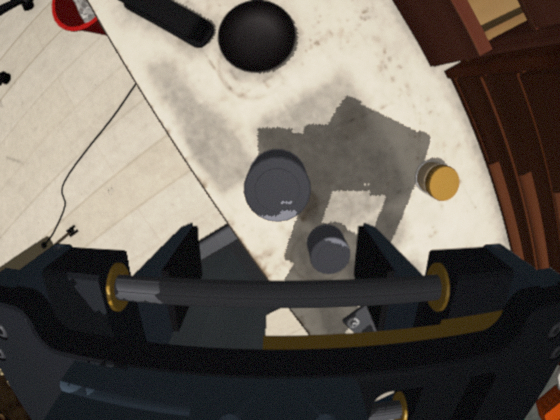

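```bash
python3 -m creep '[{"translation":[0,0.07,-2],"delta_rot":[0,0,0]},{"translation":[0,0,-3],"delta_rot":[0,0,0]},{"translation":[0,0,-2.5],"delta_rot":[0,0,0]},{"translation":[0,0,-1.5],"delta_rot":[0,0,0]},{"translation":[0,0,0],"delta_rot":[0,0,0]}]'
python3 -m creep '[{"translation":[0,0,0],"delta_rot":[0,0,0]},{"translation":[0,0,0],"delta_rot":[0,0,0]}]'
python3 - <<'E'
from h import *
s=readout.state()
c=optics.camera_params("wrist")
p,d=optics.grab_frame("wrist");cv2.imwrite("pics/w5.png",p[:,:,::-1])
P=wcloud(c,d.astype(float))
print(s['ee_pos']);print("cap",disc(P,(429,335),62,45,4));print("small",disc(P,(437,237),44,35))
E
```

```text
time_s: 13.22
ee_pos: [427.6, 333.2, 116.2]
ee_rot: [-18.8, 89.6, -140.7]
force: [-0.1, -0.5, 0.5]
gripper_width: 91.8
time_s: 13.38
ee_pos: [430.3, 336.0, 120.7]
ee_rot: [155.3, 89.9, 33.5]
force: [-0.5, -0.2, -0.6]
gripper_width: 91.2
[430.28069493 335.96651054 120.68397812]
cap {'n': 6254, 'z': np.float64(61.7), 'mean': array([430.1, 338.8]), 'enc': array([428.9, 337. ,  33.2]), 'fit': array([429.1, 337.3,  32.7])}
small {'n': 560, 'z': np.float64(43.1), 'mean': array([430.8, 228.5]), 'enc': array([437.6, 237.8,  23.6]), 'fit': array([437.1, 238.4,  22.8])}
```

View pics/w5.png

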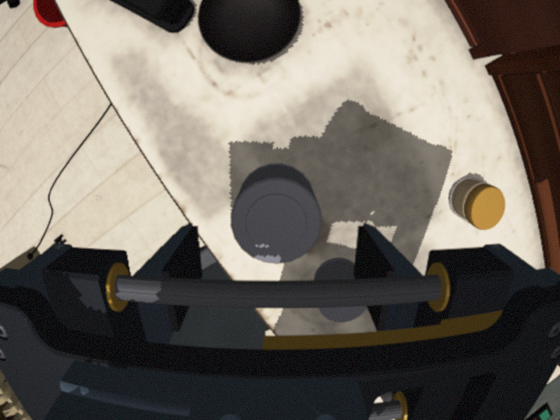

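```bash
python3 -m creep '[{"translation":[-0.05,0.05,-2],"delta_rot":[0,0,0]},{"translation":[0,0,-3],"delta_rot":[0,0,0]},{"translation":[0,0,-2.2],"delta_rot":[0,0,0]},{"translation":[0,0,-1.2],"delta_rot":[0,0,0]},{"translation":[0,0,-0.6],"delta_rot":[0,0,0]}]'
python3 -m creep '[{"translation":[0,0,0],"delta_rot":[0,0,0]},{"translation":[0,0,0],"delta_rot":[0,0,0]},{"translation":[0,0,0],"delta_rot":[0,0,0]},{"translation":[0,0,0],"delta_rot":[0,0,0]}]';python3 q.py
```

```text
time_s: 13.85
ee_pos: [428.7, 336.4, 28.8]
ee_rot: [-11.7, 90.0, -133.5]
force: [-1.5, 0.1, -1.0]
gripper_width: 91.3
time_s: 14.18
ee_pos: [429.6, 337.2, 30.7]
ee_rot: [156.8, 89.8, 35.0]
force: [0.8, 0.9, 0.8]
gripper_width: 90.8
jaw -31.74 j6 68.7 tz -0.014 e6 0.000 F [0.8 0.9 0.8] txy [-0.1   0.16] p [429.6 337.2  30.7]
```

```bash
python3 -m creep '[{"translation":[0,-0.1,-0.45],"delta_rot":[0,0,0]},{"translation":[0,0,0],"delta_rot":[0,0,0]},{"translation":[0,0,0],"delta_rot":[0,0,0]}]';python3 q.py
python3 -m creep '[{"translation":[0,0,0],"delta_rot":[0,0,0]},{"translation":[0,0,0],"delta_rot":[0,0,0]},{"translation":[0,0,0],"delta_rot":[0,0,0]},{"translation":[0,0,0],"delta_rot":[0,0,0]},{"translation":[0,0,0],"delta_rot":[0,0,0]}]' -1 20;python3 q.py
python3 -m creep '[{"translation":[0,0,0],"delta_rot":[0,0,0]},{"translation":[0,0,0],"delta_rot":[0,0,0]},{"translation":[0,0,0],"delta_rot":[0,0,0]}]';python3 q.py
```

```text
time_s: 14.43
ee_pos: [428.7, 335.4, 24.9]
ee_rot: [2.0, 90.0, -119.8]
force: [0.0, 0.1, -0.3]
gripper_width: 91.5
jaw -31.75 j6 68.6 tz 0.019 e6 -0.002 F [ 0.   0.1 -0.3] txy [-0.11  0.09] p [428.7 335.4  24.9]
time_s: 14.85
ee_pos: [428.8, 335.6, 24.9]
ee_rot: [121.4, 90.0, -0.3]
force: [-0.6, 0.7, 0.5]
gripper_width: 66.6
jaw -31.74 j6 68.6 tz 0.003 e6 -0.004 F [-0.6  0.7  0.5] txy [-0.11  0.1 ] p [428.8 335.6  24.9]
time_s: 15.1
ee_pos: [428.8, 335.6, 24.9]
ee_rot: [130.7, 90.0, 9.0]
force: [0.0, -0.4, 0.6]
gripper_width: 66.6
jaw -31.74 j6 68.6 tz 0.017 e6 -0.003 F [ 0.  -0.4  0.6] txy [-0.08  0.08] p [428.8 335.6  24.9]
```

```bash
python3 -m creep '[{"translation":[0,0,1],"delta_rot":[0,0,0]},{"translation":[0,0,2.5],"delta_rot":[0,0,0]},{"translation":[0,0,3],"delta_rot":[0,0,0]},{"translation":[0,0,3],"delta_rot":[0,0,0]},{"translation":[0,0,3],"delta_rot":[0,0,0]}]'
python3 -m creep '[{"translation":[0,0,2.5],"delta_rot":[0,0,0]},{"translation":[0.2,-1.5,0],"delta_rot":[0,0,0]},{"translation":[0.4,-3,0],"delta_rot":[0,0,0]},{"translation":[0.4,-3,0],"delta_rot":[0,0,0]},{"translation":[0.4,-3,0],"delta_rot":[0,0,0]}]'
python3 -m creep '[{"translation":[0.4,-3,0],"delta_rot":[0,0,0]},{"translation":[0.4,-3,0],"delta_rot":[0,0,0]},{"translation":[0.4,-3,0],"delta_rot":[0,0,0]},{"translation":[0.4,-3,0],"delta_rot":[0,0,0]},{"translation":[0.3,-2,0],"delta_rot":[0,0,0]}]'
python3 -m creep '[{"translation":[0,0,0],"delta_rot":[0,0,0]},{"translation":[0,0,0],"delta_rot":[0,0,0]},{"translation":[0,0,0],"delta_rot":[0,0,0]},{"translation":[0,0,0],"delta_rot":[0,0,0]},{"translation":[0,0,0],"delta_rot":[0,0,0]}]'
python3 q.py
python3 - <<'E'
from h import *
s=readout.state()
c=optics.camera_params("wrist")
p,d=optics.grab_frame("wrist");cv2.imwrite("pics/w6.png",p[:,:,::-1])
P=wcloud(c,d.astype(float)); np.savez("pics/w6.npz",p=p,d=d,P=P)
p,d=optics.grab_frame("top");cv2.imwrite("pics/t6.png",p[150:290,170:340,::-1].repeat(4,0).repeat(4,1))
np.savez("pics/t6.npz",p=p,d=d)
p,d=optics.grab_frame("scene");cv2.imwrite("pics/s6.png",p[100:280,150:350,::-1].repeat(3,0).repeat(3,1))
np.savez("pics/s6.npz",p=p,d=d)
print(readout.state()['ee_pos'])
E
```

```text
time_s: 15.52
ee_pos: [428.5, 335.4, 151.8]
ee_rot: [20.4, 90.0, -101.4]
force: [-0.1, 0.7, -0.8]
gripper_width: 66.6
time_s: 15.93
ee_pos: [442.1, 229.0, 174.8]
ee_rot: [-1.4, 90.0, -123.0]
force: [0.2, -0.5, -1.4]
gripper_width: 66.8
time_s: 16.35
ee_pos: [460.9, 87.8, 174.7]
ee_rot: [-8.7, 89.9, -130.5]
force: [1.0, -0.3, -0.9]
gripper_width: 66.2
time_s: 16.77
ee_pos: [461.5, 91.4, 174.8]
ee_rot: [-86.3, 90.0, 152.1]
force: [0.1, -1.0, -1.1]
gripper_width: 67.1
jaw -31.66 j6 41.5 tz 0.021 e6 0.002 F [ 0.1 -1.  -1.1] txy [-0.11  0.11] p [461.5  91.4 174.8]
[461.66395321  91.24472779 174.82841009]
```

View pics/w6.png

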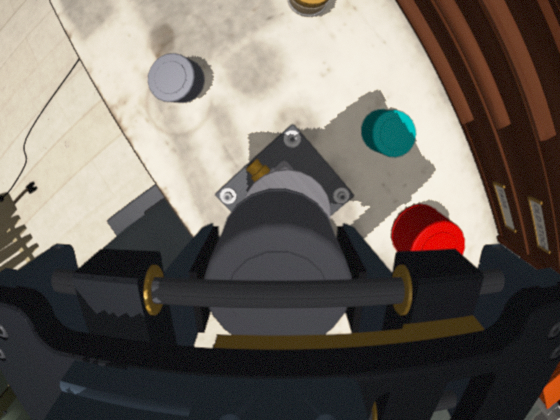

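View pics/s6.png

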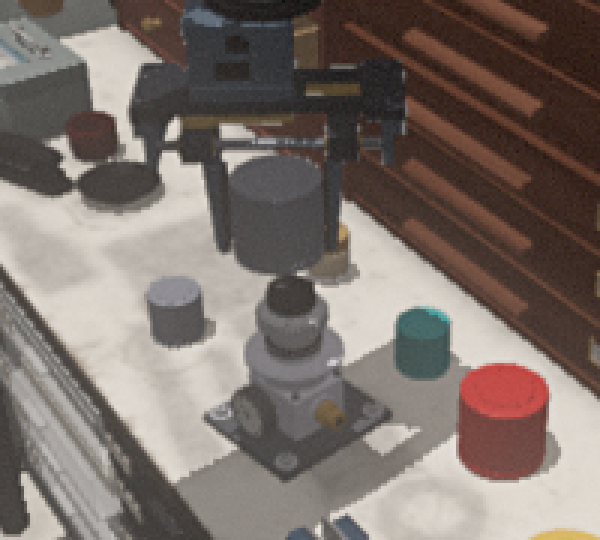

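View pics/t6.png

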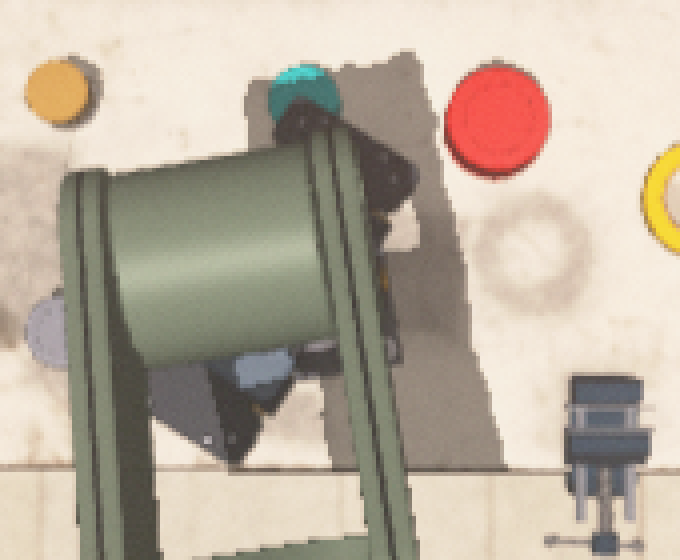

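Run:
```python
from h import *
P=np.load("pics/w6.npz")['P']
print("hist",P[255:275,260:300,2].mean().round(1))
z=P[262,280,2]; print("cap",disc(P,P[262,280,:2]*0+np.array([461.6,91.3]),z,40,3)); print("collar",disc(P,(463,81),70,42))
# side silhouette: points near cap side
m=(np.hypot(P[...,0]-461.6,P[...,1]-91.3)<40)&(P[...,2]>160)&(P[...,2]<205)
X=P[m];print(len(X),"side fit",fitc(X[:,:2]))
```

```text
hist 212.5
cap {'n': 10062, 'z': np.float64(211.6), 'mean': array([466. ,  99.4]), 'enc': array([461.7,  91.7,  40. ]), 'fit': array([461.2,  91.5,  35.7])}
collar {'n': 1459, 'z': np.float64(69.3), 'mean': array([480.8,  98.4]), 'enc': array([467.3,  84.7,  37.3]), 'fit': array([463.3,  81. ,  37.7])}
3844 side fit (array([459.64461304,  88.70667511]), np.float64(37.27127294672964))
```

Run:
```python
from h import *
from scipy.optimize import least_squares
P=np.load("pics/w6.npz")['P']
a=np.radians(-31.7);j=np.array([np.cos(a),np.sin(a)]);w=np.array([-np.sin(a),np.cos(a)])
o=np.array([461.6,91.3]);D=P[...,:2]-o;u=D@j;v=D@w
for lo,hi in ((163,180),(180,195),(195,207)):
    m=(abs(u)<22)&(P[...,2]>lo)&(P[...,2]<hi)&(abs(v)<45)&(abs(v)>15);X=np.c_[u[m],v[m]]
    r=least_squares(lambda q:np.hypot(X[:,0]-q[0],X[:,1]-q[1])-33,[0,0],loss='soft_l1');print(lo,len(X),r.x.round(2),np.median(abs(r.fun)).round(2),"world",(o+r.x[0]*j+r.x[1]*w).round(1))
m=(abs(P[...,2]-211.8)<2)&(abs(u)<25);print("top v range",np.percentile(v[m],[0.5,99.5]))
m=(abs(P[...,2]-211.8)<2)&(abs(u)<4)&(abs(v)<36);print("top v range",v[m].min(),v[m].max())
```

```text
163 713 [-0.58  1.21] 0.12 world [461.7  92.6]
180 827 [-0.59  1.23] 0.14 world [461.7  92.7]
195 861 [-0.58  1.23] 0.14 world [461.8  92.7]
top v range [-20.61967863  33.45318386]
top v range -22.089506473364843 34.54974126582631
```

```bash
python3 -m creep '[{"translation":[0.11,-0.6,-0.5],"delta_rot":[0,0,0]},{"translation":[0,-0.58,-0.5],"delta_rot":[0,0,0]},{"translation":[0,0,0],"delta_rot":[0,0,0]},{"translation":[0,0,0],"delta_rot":[0,0,0]},{"translation":[0,0,0],"delta_rot":[0,0,0]}]'
python3 -m creep '[{"translation":[0,0,0],"delta_rot":[0,0,0]},{"translation":[0,0,0],"delta_rot":[0,0,0]},{"translation":[0,0,0],"delta_rot":[0,0,0]}]'
cat > m.py <<'E'
from h import *
from scipy.optimize import least_squares
def cyl(P,o,lo,hi,R,ang,uw):
    a=np.radians(ang);j=np.array([np.cos(a),np.sin(a)]);w=np.array([-np.sin(a),np.cos(a)])
    D=P[...,:2]-o;u=D@j;v=D@w
    m=(abs(u)<uw)&(P[...,2]>lo)&(P[...,2]<hi)&(abs(v)<R+9)&(abs(v)>R*.45);X=np.c_[u[m],v[m]]
    if len(X)<30: return None
    r=least_squares(lambda q:np.hypot(X[:,0]-q[0],X[:,1]-q[1])-R,[0,0],loss='soft_l1')
    return len(X),np.median(abs(r.fun)).round(2),(o+r.x[0]*j+r.x[1]*w).round(1)
def grab(n):
    c=optics.camera_params("wrist");p,d=optics.grab_frame("wrist");cv2.imwrite(f"pics/{n}.png",p[:,:,::-1])
    return wcloud(c,d.astype(float))
E
python3 - <<'E'
from m import *
s=readout.state();P=grab("w7");e=s['ee_pos'];print(e,readout.state()['ee_pos'])
z=e[2]
print("cap",cyl(P,e[:2],z-12,z+30,33,-31.7,22),"topz",P[262,280,2])
ax=np.array([463,81.])
print("ring",cyl(P,ax,95,106,27,-31.7,30));
m=(abs(P[...,2]-69.3)<2)&(np.hypot(P[...,0]-463,P[...,1]-81)<41);X=P[m][:,:2]
h=cv2.convexHull(X.astype(np.float32))[:,0];h=h[np.hypot(*(h-ax).T)>36]
r=least_squares(lambda q:np.hypot(h[:,0]-q[0],h[:,1]-q[1])-38,[463,81]);print("collar",r.x,len(h),abs(r.fun).mean())
E
```

```text
time_s: 17.33
ee_pos: [462.9, 78.6, 164.7]
ee_rot: [-51.1, 90.0, -172.9]
force: [-0.4, 0.4, -1.3]
gripper_width: 66.6
time_s: 17.58
ee_pos: [463.0, 78.9, 165.0]
ee_rot: [126.5, 90.0, 4.7]
force: [-0.2, 0.0, -1.1]
gripper_width: 66.7
[462.99463462  78.85765636 165.03110539] [462.94739142  78.9004031  165.00282058]
cap (2215, np.float64(0.13), array([463.2,  80.1])) topz 202.25525893823735
ring (252, np.float64(0.53), array([462.5,  80.3]))
collar [462.90608711  80.83730199] 32 0.17374941541880573
```

View pics/w7.png

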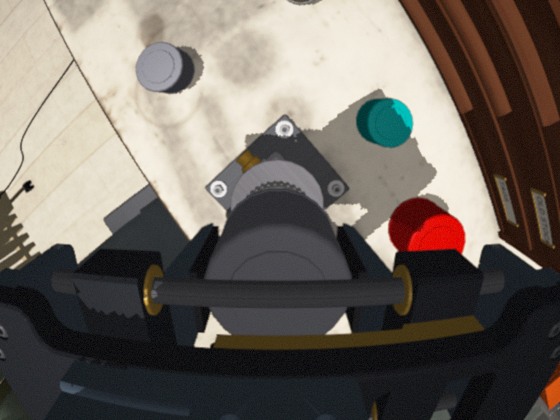

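```bash
python3 -m creep '[{"translation":[-0.03,0.06,-0.5],"delta_rot":[0,0,0]},{"translation":[0,0,-0.8],"delta_rot":[0,0,0]},{"translation":[0,0,-0.8],"delta_rot":[0,0,0]},{"translation":[0,0,-0.6],"delta_rot":[0,0,0]},{"translation":[0,0,0],"delta_rot":[0,0,0]}]'
python3 -m creep '[{"translation":[0,0,0],"delta_rot":[0,0,0]},{"translation":[0,0,0],"delta_rot":[0,0,0]},{"translation":[0,0,0],"delta_rot":[0,0,0]}]'
python3 - <<'E'
from m import *
s=readout.state();P=grab("w8");e=s['ee_pos'];print(e,readout.state()['ee_pos'])
z=e[2]
print("cap",cyl(P,e[:2],z-12,z+30,33,-31.7,22),"topz",P[262,280,2])
ax=np.array([463,81.])
m=(abs(P[...,2]-69.3)<2)&(np.hypot(P[...,0]-463,P[...,1]-81)<41);X=P[m][:,:2]
h=cv2.convexHull(X.astype(np.float32))[:,0];h=h[np.hypot(*(h-ax).T)>36]
r=least_squares(lambda q:np.hypot(h[:,0]-q[0],h[:,1]-q[1])-38,[463,81]);print("collar",r.x,len(h),abs(r.fun).mean())
E
```

```text
time_s: 18.05
ee_pos: [461.3, 79.2, 136.0]
ee_rot: [-48.7, 89.8, -170.5]
force: [-0.5, -0.1, -0.2]
gripper_width: 66.8
time_s: 18.3
ee_pos: [462.9, 79.4, 138.1]
ee_rot: [125.3, 90.0, 3.6]
force: [0.4, -0.3, 0.2]
gripper_width: 66.4
[462.88587217  79.43877768 138.14974165] [462.88280995  79.44428178 138.18829485]
cap (2223, np.float64(0.13), array([463.1,  80.7])) topz 176.11993297485017
collar [462.84374802  80.75115441] 37 0.13837784706077239
```

```bash
python3 -m creep '[{"translation":[-0.02,0,-0.4],"delta_rot":[0,0,0]},{"translation":[0,0,-0.4],"delta_rot":[0,0,0]},{"translation":[0,0,-0.4],"delta_rot":[0,0,0]},{"translation":[0,0,-0.4],"delta_rot":[0,0,0]},{"translation":[0,0,-0.4],"delta_rot":[0,0,0]}]'
python3 q.py
python3 -m creep '[{"translation":[0,0,-0.4],"delta_rot":[0,0,0]},{"translation":[0,0,-0.4],"delta_rot":[0,0,0]},{"translation":[0,0,-0.4],"delta_rot":[0,0,0]},{"translation":[0,0,-0.3],"delta_rot":[0,0,0]},{"translation":[0,0,-0.3],"delta_rot":[0,0,0]}]'
python3 q.py
python3 -m creep '[{"translation":[0,0,0],"delta_rot":[0,0,0]},{"translation":[0,0,0],"delta_rot":[0,0,0]},{"translation":[0,0,0],"delta_rot":[0,0,0]}]'
python3 q.py
python3 - <<'E'
from m import *
s=readout.state();P=grab("w9");e=s['ee_pos'];z=e[2]
print("cap",cyl(P,e[:2],z-8,z+30,33,-31.7,22),"topz",P[262,280,2])
E
```

```text
time_s: 18.77
ee_pos: [462.2, 79.4, 117.3]
ee_rot: [-40.3, 90.0, -162.0]
force: [0.2, -0.2, -0.7]
gripper_width: 66.8
jaw -31.74 j6 40.1 tz -0.033 e6 -0.000 F [ 0.2 -0.2 -0.7] txy [-0.07  0.11] p [462.2  79.4 117.3]
time_s: 19.18
ee_pos: [462.3, 79.4, 99.5]
ee_rot: [-21.9, 90.0, -143.6]
force: [0.1, 0.3, -0.3]
gripper_width: 66.9
jaw -31.74 j6 40.1 tz 0.019 e6 -0.000 F [ 0.1  0.3 -0.3] txy [-0.16  0.09] p [462.3  79.4  99.5]
time_s: 19.43
ee_pos: [462.5, 79.4, 100.0]
ee_rot: [118.8, 90.0, -2.9]
force: [-0.2, 0.1, -0.6]
gripper_width: 66.7
jaw -31.74 j6 40.1 tz 0.039 e6 -0.000 F [-0.2  0.1 -0.6] txy [-0.1   0.09] p [462.5  79.4 100. ]
cap (2068, np.float64(0.13), array([462.7,  80.7])) topz 137.246809172916
```

View pics/w9.png

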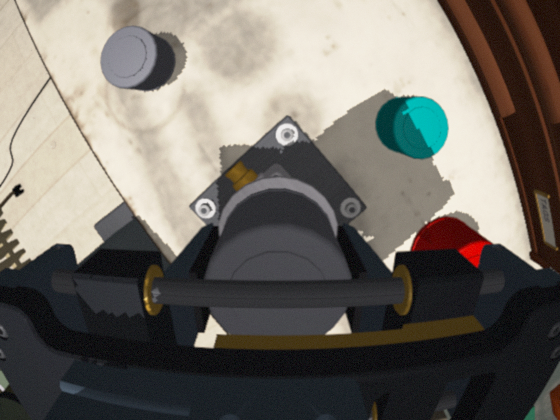

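```bash
python3 -m creep '[{"translation":[0,0,-0.15],"delta_rot":[0,0,0]},{"translation":[0,0,-0.15],"delta_rot":[0,0,0]},{"translation":[0,0,-0.1],"delta_rot":[0,0,0]},{"translation":[0,0,0],"delta_rot":[0,0,0]}]'
python3 -m creep '[{"translation":[0,0,-0.05],"delta_rot":[0,0,0]},{"translation":[0,0,0],"delta_rot":[0,0,0]}]'
python3 -m creep '[{"translation":[0,0,-0.05],"delta_rot":[0,0,0]},{"translation":[0,0,0],"delta_rot":[0,0,0]}]';python3 q.py
```

```text
time_s: 19.82
ee_pos: [462.2, 79.4, 95.6]
ee_rot: [-41.2, 90.0, -163.0]
force: [0.6, -0.2, -0.6]
gripper_width: 66.7
time_s: 19.98
ee_pos: [462.4, 79.4, 95.3]
ee_rot: [15.2, 90.0, -106.5]
force: [-0.3, -0.7, -0.2]
gripper_width: 67.0
time_s: 20.15
ee_pos: [462.5, 79.4, 94.9]
ee_rot: [121.7, 90.0, -0.1]
force: [-0.7, -0.7, -0.2]
gripper_width: 66.9
jaw -31.74 j6 40.1 tz 0.068 e6 -0.000 F [-0.7 -0.7 -0.2] txy [-0.15  0.12] p [462.5  79.4  94.9]
```

```bash
python3 -m creep '[{"translation":[0,0,-0.05],"delta_rot":[0,0,0]},{"translation":[0,0,0],"delta_rot":[0,0,0]}]'|grep -E "pos|force"
python3 -m creep '[{"translation":[0,0,-0.05],"delta_rot":[0,0,0]},{"translation":[0,0,0],"delta_rot":[0,0,0]}]'|grep -E "pos|force"
python3 -m creep '[{"translation":[0,0,-0.03],"delta_rot":[0,0,0]},{"translation":[0,0,0],"delta_rot":[0,0,0]}]'|grep -E "pos|force"
```

```text
ee_pos: [462.5, 79.4, 94.8]
force: [-2.0, -0.6, 4.3]
ee_pos: [462.5, 79.4, 94.8]
force: [-2.4, -0.7, 8.3]
ee_pos: [462.5, 79.4, 94.8]
force: [-3.1, -0.9, 10.5]
```

```bash
python3 -m creep '[{"translation":[0,0,0.05],"delta_rot":[0,0,0]},{"translation":[0,0,0],"delta_rot":[0,0,0]},{"translation":[0,0,0],"delta_rot":[0,0,0]},{"translation":[0,0,0],"delta_rot":[0,0,0]},{"translation":[0,0,0],"delta_rot":[0,0,0]}]' 1 20
python3 -m creep '[{"translation":[0,0,0],"delta_rot":[0,0,0]},{"translation":[0,0,0],"delta_rot":[0,0,0]},{"translation":[0,0,0],"delta_rot":[0,0,0]}]'
python3 -m creep '[{"translation":[0,0,1],"delta_rot":[0,0,0]},{"translation":[0,0,2],"delta_rot":[0,0,0]},{"translation":[0,0,3],"delta_rot":[0,0,0]},{"translation":[0,0,3],"delta_rot":[0,0,0]},{"translation":[0,0,3],"delta_rot":[0,0,0]}]'
python3 -m creep '[{"translation":[-1,3,0],"delta_rot":[0,0,0]},{"translation":[-1,3.5,0],"delta_rot":[0,0,0]},{"translation":[-1,3.5,0],"delta_rot":[0,0,0]},{"translation":[-1,3.5,0],"delta_rot":[0,0,0]},{"translation":[-1,3.5,0],"delta_rot":[0,0,0]}]'
python3 -m creep '[{"translation":[-1,3.5,0],"delta_rot":[0,0,0]},{"translation":[-1,3,0],"delta_rot":[0,0,0]},{"translation":[0,0,0],"delta_rot":[0,0,0]},{"translation":[0,0,0],"delta_rot":[0,0,0]},{"translation":[0,0,0],"delta_rot":[0,0,0]}]'
python3 - <<'E'
from m import *
for n in("top","scene"):
    c=optics.camera_params(n);p,d=optics.grab_frame(n);P=cloud(c,d.astype(float))
    a,b=((130,280),(100,400)) if n=="top" else ((130,310),(150,390))
    cv2.imwrite(f"pics/f{n}.png",cv2.resize(p[a[0]:a[1],b[0]:b[1],::-1],None,fx=2.5,fy=2.5,interpolation=cv2.INTER_CUBIC))
    try: print(n,"cap",disc(P,(463,81),131.5,45,4),"collar",disc(P,(463,81),70,42))
    except Exception as x: print(n,x)
E
python3 q.py
```

```text
time_s: 21.07
ee_pos: [462.3, 79.4, 93.8]
ee_rot: [-36.3, 90.0, -158.0]
force: [-0.3, 0.5, 0.1]
gripper_width: 90.6
time_s: 21.32
ee_pos: [462.3, 79.4, 94.0]
ee_rot: [-19.3, 90.0, -141.0]
force: [-0.4, 0.9, 0.3]
gripper_width: 91.4
time_s: 21.73
ee_pos: [462.0, 79.4, 215.2]
ee_rot: [-46.5, 90.0, -168.3]
force: [1.0, 0.3, -0.6]
gripper_width: 91.6
time_s: 22.15
ee_pos: [411.6, 250.8, 214.2]
ee_rot: [135.9, 90.0, 14.1]
force: [0.5, 1.7, 0.4]
gripper_width: 91.0
time_s: 22.57
ee_pos: [392.3, 313.9, 213.8]
ee_rot: [19.2, 89.9, -102.5]
force: [-0.1, 0.3, -0.2]
gripper_width: 90.9
top cap {'n': 572, 'z': np.float64(132.0), 'mean': array([462.4,  80. ]), 'enc': array([462.5,  79.8,  32.7]), 'fit': array([462.8,  80. ,  32.2])} collar {'n': 71, 'z': np.float64(69.6), 'mean': array([452.4,  66.6]), 'enc': array([462.7,  79.8,  37.6]), 'fit': array([462.8,  80.3,  36.9])}
scene cap {'n': 412, 'z': np.float64(130.7), 'mean': array([461.9,  76.8]), 'enc': array([463.7,  77.5,  34.1]), 'fit': array([462.7,  78.8,  32.5])} collar {'n': 133, 'z': np.float64(69.2), 'mean': array([451.8,  61.5]), 'enc': array([463. ,  78.6,  38. ]), 'fit': array([463.1,  79.3,  37.4])}
jaw -31.82 j6 69.1 tz 0.025 e6 -0.003 F [-0.3  0.   0.4] txy [-0.08  0.06] p [392.6 313.3 214. ]
```

View pics/fscene.png

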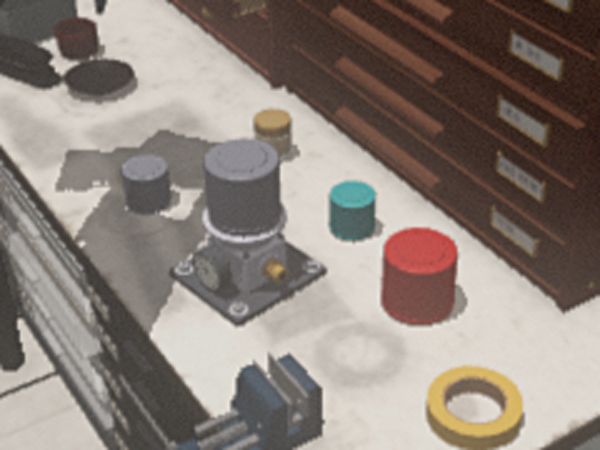

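View pics/ftop.png

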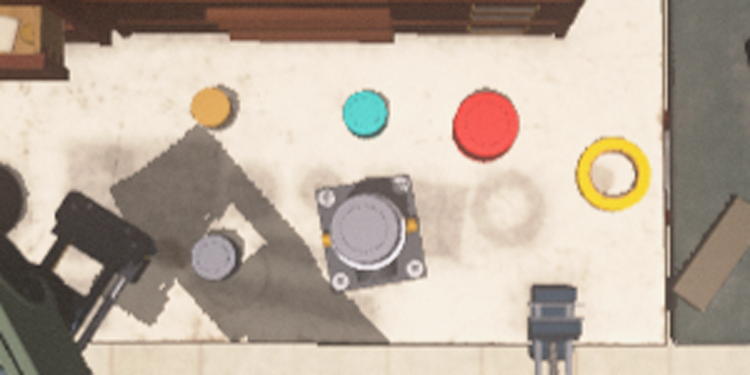

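The cap sits concentric on the collar with its top at z ≈ 132 mm, as it should when fully down. The bystanders are untouched, so I'm handing in.

```bash
python3 -c "
from workcell import env
print(env.job_done())"
```

```text
the job is handed in; nothing more can be done
None
```

I tightened the lock ring, let go of it, and put the large grey cap fully down on the collar. I handed the job in at about 23 s of the 61 s allowed; it reports no verdict.

- **Lock ring:** I turned it clockwise about 2.4 rad. The sleeve met the washer at about 2.1 rad. Torque then rose from about 0.18 N m running free to about 0.34–0.39 N m, roughly twice the free drag. That is a rise of about 0.17 N m, or about 34 N on the washer by the given ratio.
- **Torque reading:** Wrist torque was noisy, about ±0.03 N m. Joint-6 effort put the rise a little lower, at about 0.145 N m one step before the end. After that it jumped to +0.29, probably joint friction as the motion stopped, so I did not use that value.
- **Cap:** The last top view put its axis within about 0.5 mm of the collar's. Its top stood at 132.0 mm, which is what a fully seated cap should show. When I set it down, contact force came on sharply, and it then stood upright and released. The scene camera read the cap top about 1.3 mm lower, within its calibration.
- **Knob and bystanders:** The fingers were planned to pass about 9 mm clear of the knob. I did not measure its mark again before covering it. The jar, tape and whetstone looked unmoved in the last pictures; I did not re-measure their positions. The arm ended well clear of everything.

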